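# Pack the incubator carrier with the closed samples

### The arm

A 6-joint arm with a two-finger parallel gripper is mounted at the origin on the work surface. World frame = base frame: x ahead of the robot, y to its left, z up, the work surface at z = 0. Lengths are in m, angles in rad, forces in N, time in s.
With the tool pointing down it reaches from about 0.375 to 0.925 m from the base axis. Payload 5.7 kg.
Tool frame: the origin (TCP) lies midway between the tips of the shut fingers; the grasp point (between the pads) lies 19 mm behind it; z points along the fingers, y is the line along which they close (so a half turn about z gives the same grasp; the last joint's range is limited). The gripper opens to 88 mm and grips with 3 to 60 N. Pads are 20 mm wide; open, the fingers measure 115 mm over their backs; the gripper's body (75 mm by 178 mm) begins 61 mm behind the grasp point.
Start: joints at [-1.416, 0.359, 1.51, -0, 1.272, -0.115], TCP at [0.16, -0.578, 0.223] pointing down, gripper open.
Joint ranges: [-2.97, 2.97], [-1.01, 2.36], [0.21, 2.38], [-0.96, 4.11], [0.2, 2.71], [-2.98, 2.98]. Speed limits (rad/s): [2.39, 2.39, 3.14, 3.14, 3.14, 3.14].

### API

Orientations are given as a unit quaternion [x, y, z, w].
In Python, from bench import move_ptp, servo_line, goto_joints, move_gripper, sleep, inverse_kinematics, capture, PlanningError, close_job, spot_in, silhouettes, current_clock, current_joint_pos, current_qvel, current_joint_torque, current_position, current_orientation, current_force, current_torque, current_finger_gap, current_grip_force gives the robot as it stands. Calls block until the motion is done:
- move_ptp(position, orientation): joint-space move of the TCP to a pose.
- servo_line(position, orientation=None, rate=0.15, contact_N=None): straight line of the TCP; orientation=None keeps the orientation; rate is the mean speed in m/s. With contact_N (N) it stops when the force on the tool has changed by that much, and returns True; else False.
- goto_joints(angles): joint-space move.
- move_gripper(opening): finger opening in m; the grip force is fixed at half the most; returns when the fingers have stopped.
- sleep(seconds).
- inverse_kinematics(position, orientation): joint angles nearest the present ones, or None.
- capture(name): name is "side" or "top" or "wrist"; returns a dict with "image" (384x512x3 uint8, blue, green, red), "range_z" (384x512 float32, m along the optical axis (not along the pixel's ray), 0 where there is no reading), "intrinsics" (3x3 intrinsics, pixels), "R" (3x3) and "t" (3): a world point X has camera coordinates R X + t. Camera axes: x right, y down, z forward; pixel columns grow to the right and rows downward; lengths in m; the calibration is good to about 2 mm. A picture is of the moment at which its call begins.
A pose or a line that the arm cannot do raises PlanningError and nothing moves.
- close_job(): hands the job in; it is judged then, once.
Trained networks look in the newest picture that a camera, given by its name, has taken for a name from the list of things; names that differ only in an ending like _2 or _b are one class to them, and where a whole thing is asked for, a point or a joint stands for the part that bears it (a point fixed in the world has none). Each returns a list of dicts, best first, with "conf" (0 to 1); they miss things now and then, are a little off and sometimes report something else, mostly with a low value. They report only what shows in the picture. A call takes as long as a camera call. They do not tell look-alikes from the thing itself.
- spot_in(camera, query): "xy" ([column, row] in pixels, amid what is visible of it).
- silhouettes(camera, query): "region" (384x512 bool, what is visible of it) and "xy" ([column, row] in pixels, amid what is visible of it).
Readings, each from a call of its own:
- current_clock(): time.
- current_joint_pos(): joint angles.
- current_qvel(): joint speeds.
- current_joint_torque(): joint torques, N m.
- current_position(): TCP position.
- current_orientation(): TCP orientation.
- current_force(): force on the tool from outside, world axes, zero at the start.
- current_torque(): the same for the moment, N m.
- current_finger_gap(): finger opening in m.
- current_grip_force(): force on a finger pad.
Only numpy, scipy, OpenCV 4.12 (cv2) and the standard library are available. Lean on these libraries where they do the work, as an engineer would, in place of code of your own. Each camera call takes 0.05 s, during which the arm holds its last target. There are 200 camera calls.

### The job

Pack the aluminium carrier for the incubator with the four closed samples, keeping them upright and setting each down gently: the tall capped tube in the deep round well, the squat capped pot in the square well, the large lidded Petri dish flat and centred between the four corner studs of the plate, and the small lidded dish centred on top of the large one. The open tube, the open pot and the dish without a lid do not go in: leave them where they stand.

Things in the scene. Friction and masses are not known exactly. Their poses are not given: they have to be found in the camera images.
- tube: Tall closed sample tube standing on the bench: pale cylinder 28 mm across with a white screw cap 31 mm across over its top 18 mm; 86 mm high in all. About 45 g. Origin at the centre of its underside, z up; round, so its yaw means nothing. 
- pot: Squat closed sample pot standing on the bench: pale cylinder 39 mm across with a white screw cap 42 mm across over its top 16 mm; 58 mm high in all. About 70 g. Origin at the centre of its underside, z up; round, so its yaw means nothing. 
- dish_large: Large closed Petri dish lying flat on the bench: 60 mm across and 16 mm high with its lid on (the lid's skirt covers the upper 10 mm, the cream-coloured base below it is 56 mm across); the lid has a flat top with a white disc. About 35 g. Origin at the centre of its underside, z up; round, so its yaw means nothing. 
- dish_small: Small closed Petri dish lying flat on the bench, made like the large one: 40 mm across and 12 mm high with its lid on (skirt over the upper 8 mm, base 36 mm across). About 18 g. Origin at the centre of its underside, z up; round, so its yaw means nothing. 
- tube_open: Look-alike, leave it: the same tube without a cap, an empty open cylinder 28 mm across, 72 mm high, standing upright and open at the top. Origin at the centre of its underside, z up; round, so its yaw means nothing. 
- pot_open: Look-alike, leave it: the same pot without a cap, an empty open cylinder 39 mm across, 46 mm high. Origin at the centre of its underside, z up; round, so its yaw means nothing. 
- dish_open: Look-alike, leave it: a Petri dish base without a lid, open and empty, 56 mm across, 13 mm high. Origin at the centre of its underside, z up; round, so its yaw means nothing. 
- round_well: Target for the tube. Fixed grey insert on an 86 x 86 x 6 mm plate in the carrier. In its middle an upright round well, bore 47 mm, outside 56 mm, rim 46 mm above the origin; the tube stands on the plate's top, 6 mm above the origin. Origin: centre of the plate's underside, 6 mm above the bench; z up, x and y along the plate's edges.
- square_well: Target for the pot. Fixed grey insert on an 86 x 86 x 6 mm plate in the carrier. In its middle a square well 60 mm wide inside, walls 4 mm, rim 30 mm above the origin; the pot stands on the plate's top, 6 mm above the origin. Origin: centre of the plate's underside, 6 mm above the bench; z up, x and y along the plate's edges.
- dish_plate: Target for the dishes. Fixed grey insert on an 86 x 86 x 6 mm plate in the carrier. Flat, with 4 steel studs 10 mm across, 6 mm high, 31.5 mm from the middle in both x and y; the large dish lies between them, 6 mm above the origin. The aluminium carrier (300 x 104 mm, rim 14 mm high) holds the 3 inserts in any order, 94 mm apart along x, at one yaw. Origin as for the wells.
Mind the look-alikes: they are no part of the job. Leave any blue or purple look-alike of the tube alone.

How it is judged:
At the end, for the whole second after the job is handed in: Tube on the round well's floor (13 mm off centre at most), pot in the square well (15), large dish flat between the studs (15), small dish flat on its lid (12); heights within 4 mm, upright within 0.12 rad, at rest. The open pieces upright, within 30 mm of their starts (horizontal distance between tube and round_well below 0.013 m and z of tube in the frame of round_well between 0.002 and 0.01 m and angle between each of tube, pot, dish_large, dish_small, tube_open, pot_open, dish_open's own z axis and vertical below 0.12 rad and linear speed of each of tube, pot, dish_large, dish_small below 0.02 m/s and angular speed of each of tube, pot, dish_large, dish_small below 0.3 rad/s and horizontal distance between pot and square_well below 0.015 m and z of pot in the frame of square_well between 0.002 and 0.01 m and horizontal distance between dish_large and dish_plate below 0.015 m and z of dish_large in the frame of dish_plate between 0.002 and 0.01 m and horizontal distance between dish_small and dish_large below 0.012 m and z of dish_small in the frame of dish_large between 0.012 and 0.02 m and distance of each of tube_open, pot_open, dish_open from where it was at the start of the episode below 0.03 m); the robot touches nothing.
It fails at once if an open look-alike is carried off or pushed more than 30 mm, or knocked over (distance of any of tube_open, pot_open, dish_open from where it was at the start of the episode above 0.03 m or angle between any of tube_open, pot_open, dish_open's own z axis and vertical above 0.5 rad).
It fails at once if a closed sample is tipped more than 0.6 rad (angle between any of tube, pot, dish_large, dish_small's own z axis and vertical above 0.6 rad).
It fails at once if a sample is dropped into its place (faster than 0.7 m/s just above it, a fall of about 25 mm) ((linear speed of tube above 0.7 m/s and horizontal distance between tube and round_well below 0.03 m and z of tube in the frame of round_well between 0.001 and 0.086 m) or (linear speed of pot above 0.7 m/s and horizontal distance between pot and square_well below 0.03 m and z of pot in the frame of square_well between 0.001 and 0.086 m) or (linear speed of dish_large above 0.7 m/s and horizontal distance between dish_large and dish_plate below 0.03 m and z of dish_large in the frame of dish_plate between 0.001 and 0.086 m) or (linear speed of dish_small above 0.7 m/s and horizontal distance between dish_small and dish_large below 0.03 m and z of dish_small in the frame of dish_large between 0.011 and 0.096 m)).
It also fails if it takes over 125 s, if anything falls off the work surface, if the arm or the gripper's body presses on something with over 40 N, if the wrist force passes 120 N, or if a joint passes its speed limit or range.

## Working session

There is one attempt and no reset: what is moved stays moved. The work goes in short steps, each a Python script; the robot and the scene stay as the last script left them, time stands still between calls to the robot, and variables do not carry over. Pictures are saved under pics/ and viewed, at most 14 in all, crops included, and the job is handed in when it is done.

```bash
mkdir -p pics; cat > h.py <<'E'
import numpy as np, cv2
from bench import *
def world(c,u,v,z=None,d=None):
    K=c["intrinsics"];R=c["R"];t=np.array(c["t"])
    ray=R.T@np.linalg.inv(K)@np.stack([np.ravel(u),np.ravel(v),np.ones(np.size(u))]).astype(float)
    o=-R.T@t
    if d is None: d=(z-o[2])/ray[2]
    return (o[:,None]+ray*d).T
def cloud(c):
    v,u=np.mgrid[:384,:512]
    return world(c,u,v,d=c["range_z"].ravel()).reshape(384,512,3)
E
python3 - <<'E'
from h import *
for n in("top","side","wrist"):
    c=capture(n); cv2.imwrite(f"pics/{n}0.png",c["image"])
    P=cloud(c)
    print(n,(-c["R"].T@np.array(c["t"])).round(3))
    if n=="wrist":continue
    for q in("tube","pot","dish_large","dish_small","dish_open","round_well","square_well","dish_plate"):
        for r in silhouettes(n,q)[:5]:
            m=r["region"]&(c["range_z"]>0); p=P[m]
            if len(p)==0: continue
            zt=np.percentile(p[:,2],95); tp=p[p[:,2]>zt-.006]
            print(q,round(r["conf"],2),np.round(r["xy"]),m.sum(),"ztop %.3f"%zt,"mid",((tp.min(0)+tp.max(0))/2).round(3)[:2],"ext",np.ptp(tp,axis=0).round(3)[:2])
E
```

```text
top [0.362 0.019 1.15 ]
tube 0.64 [119. 214.] 266 ztop 0.089 mid [0.486 0.33 ] ext [0.029 0.029]
tube 0.57 [115. 246.] 257 ztop 0.089 mid [0.419 0.331] ext [0.028 0.028]
tube 0.57 [ 96. 186.] 273 ztop 0.089 mid [0.549 0.393] ext [0.029 0.03 ]
pot 0.8 [350. 244.] 327 ztop 0.062 mid [ 0.429 -0.194] ext [0.038 0.041]
dish_large 0.59 [137. 165.] 491 ztop 0.020 mid [0.609 0.304] ext [0.059 0.056]
dish_small 0.81 [187. 192.] 251 ztop 0.016 mid [0.545 0.178] ext [0.037 0.039]
round_well 0.55 [246. 140.] 1188 ztop 0.053 mid [0.673 0.044] ext [0.055 0.054]
square_well 0.82 [249. 180.] 1307 ztop 0.038 mid [0.581 0.028] ext [0.077 0.076]
dish_plate 0.68 [262. 218.] 1389 ztop 0.017 mid [0.488 0.012] ext [0.096 0.095]
side [-0.054  0.691  0.708]
tube 0.9 [216. 280.] 453 ztop 0.088 mid [0.418 0.334] ext [0.03  0.031]
tube 0.77 [196. 266.] 426 ztop 0.088 mid [0.487 0.334] ext [0.032 0.03 ]
pot 0.49 [345. 188.] 293 ztop 0.060 mid [ 0.429 -0.192] ext [0.041 0.042]
dish_large 0.57 [173. 248.] 374 ztop 0.019 mid [0.61  0.308] ext [0.062 0.058]
dish_small 0.44 [226. 231.] 157 ztop 0.015 mid [0.545 0.181] ext [0.039 0.039]
dish_open 0.64 [341. 167.] 183 ztop 0.014 mid [ 0.528 -0.336] ext [0.054 0.056]
round_well 0.57 [226. 193.] 596 ztop 0.052 mid [0.672 0.048] ext [0.055 0.057]
round_well 0.32 [254. 205.] 691 ztop 0.037 mid [0.581 0.032] ext [0.078 0.078]
square_well 0.85 [255. 202.] 726 ztop 0.037 mid [0.581 0.032] ext [0.078 0.078]
dish_plate 0.87 [282. 217.] 586 ztop 0.016 mid [0.487 0.015] ext [0.096 0.098]
wrist [ 0.224 -0.559  0.384]
```

```bash
python3 - <<'E'
import cv2
a=cv2.imread("pics/top0.png");cv2.imwrite("pics/top0b.png",cv2.resize(a[90:340,40:440],(800,500),interpolation=cv2.INTER_CUBIC))
b=cv2.imread("pics/side0.png");cv2.imwrite("pics/side0b.png",cv2.resize(b[150:330,140:400],(800,554),interpolation=cv2.INTER_CUBIC))
E
```

```text
(no output)
```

View pics/top0b.png

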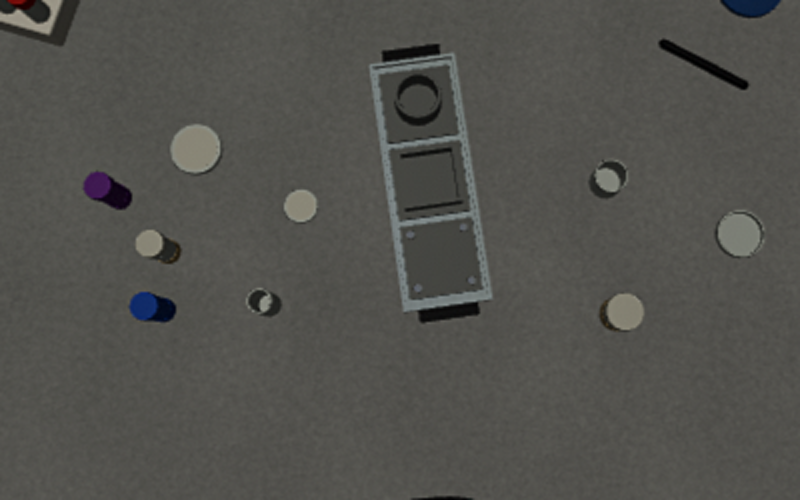

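View pics/side0b.png

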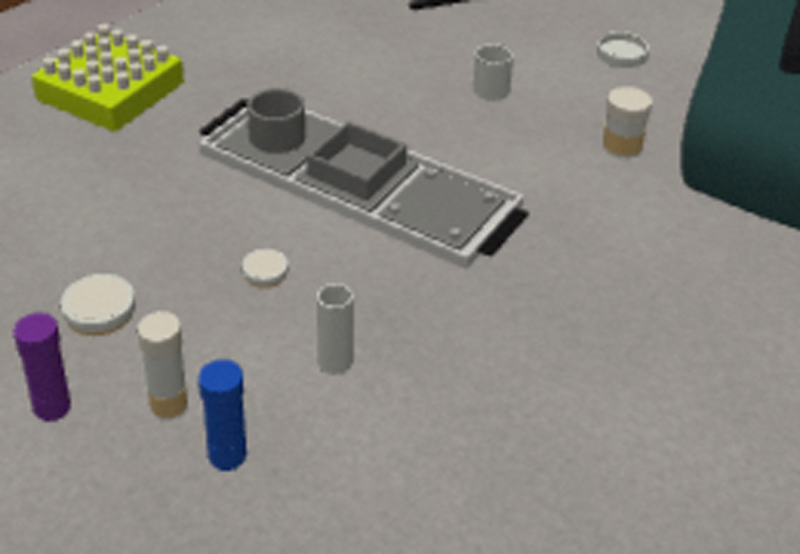

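In the top picture (full-frame pixels), the tube candidates are white cap (115,212), blue (112,243), purple (89,183) and open (170,240). The pot candidates are capped (352,246) and open (345,178). The dish candidates are large lidded (138,165), small lidded (190,193) and open (410,207). By the description I choose the white-capped tube, the capped pot at (352,246) and the two lidded dishes. The inserts, far to near, are the round well, square well and dish plate, at a yaw of about 0.17. Next is a close wrist look before the first reach.

```bash
cat >> h.py <<'E'
from scipy.spatial.transform import Rotation as Rot
def quat(a):
    y=np.array([np.cos(a),np.sin(a),0]);z=np.array([0,0,-1.])
    return Rot.from_matrix(np.c_[np.cross(y,z),y,z]).as_quat()
def best(p,a):
    """closing direction a or a+pi, whichever keeps the last joint nearest mid-range"""
    o=[(abs(j[5]),k) for k in (a,a+np.pi) if (j:=inverse_kinematics(p,quat(k))) is not None]
    return quat(min(o)[1])
HI=.20
def hover(xy,a,z=HI):
    q=best([*xy,z],a); move_ptp([*xy,z],q); return q
def pick(xy,a,tip,op):
    move_gripper(op); hover(xy,a)
    servo_line([*xy,tip+.03],rate=.25)
    print("touch down",servo_line([*xy,tip],rate=.06,contact_N=6))
    move_gripper(0.0); print("gap",current_finger_gap(),"grip",current_grip_force())
    servo_line([*xy,HI],rate=.2); print("gap after lift",current_finger_gap(), current_clock())
def place(xy,a,tip,op):
    hover(xy,a)
    servo_line([*xy,tip+.03],rate=.2)
    print("contact",servo_line([*xy,tip-.002],rate=.03,contact_N=3),"dz",current_position()[2]-tip)
    move_gripper(op); sleep(.2)
    servo_line([*xy,tip+.03],rate=.08); servo_line([*xy,HI],rate=.25); print(current_clock())
YAW=np.arctan2(.0325,.185)
TUBE,POT,DL,DS=(.4865,.332),(.429,-.193),(.610,.306),(.545,.1795)
RW,SW,DP=(.6725,.046),(.5805,.030),(.4875,.0135)
E
python3 - <<'E'
from h import *
hover((.56,.25),np.pi/4,.30)
c=capture("wrist");cv2.imwrite("pics/w1.png",c["image"])
P=cloud(c)
for q in("dish_large","dish_small","tube"):
  for r in silhouettes("wrist",q):
    p=P[r["region"]&(c["range_z"]>0)]; zt=np.percentile(p[:,2],95);tp=p[p[:,2]>zt-.006]
    print(q,round(r["conf"],2),np.round(r["xy"]),"%.3f"%zt,((tp.min(0)+tp.max(0))/2).round(4)[:2],np.ptp(tp,axis=0).round(3)[:2])
print(current_clock(),current_joint_pos())
E
```

```text
dish_small 0.6 [217. 187.] 0.013 [0.5447 0.1811] [0.038 0.039]
tube 0.96 [220.  44.] 0.086 [0.4184 0.3335] [0.03 0.03]
tube 0.92 [327.  86.] 0.086 [0.5489 0.395 ] [0.03 0.03]
tube 0.73 [259.  83.] 0.086 [0.4864 0.3326] [0.03 0.03]
4.375 [ 3.06529014e-01  3.21377890e-01  1.37352206e+00 -3.08567173e-05
  1.44673184e+00 -4.78087263e-01]
```

View pics/w1.png

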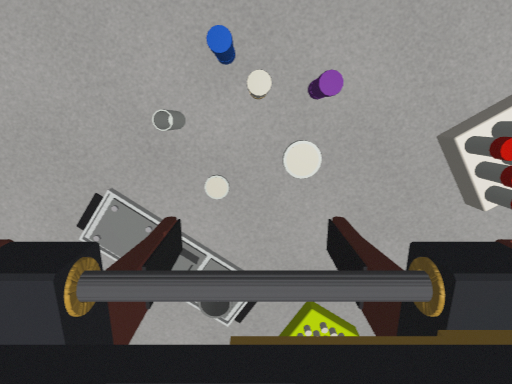

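The wrist view shows the white-capped tube at (259,83) between blue (219,40) and purple (331,82). The lidded dishes are at (302,159) and (217,187), and the open tube is at (162,120). The measured positions agree, so I start with the large dish.

```bash
python3 - <<'E'
from h import *
pick((.610,.307),np.pi/4,.005,.085)
place(DP,YAW+np.pi/2,.0175,.072)
hover((DP[0]-.07,DP[1]),YAW+np.pi/2,.25)
c=capture("wrist");cv2.imwrite("pics/w2.png",c["image"]);c=capture("top")
P=cloud(c)
for q in("dish_large","dish_plate"):
  for r in silhouettes("top",q):
    p=P[r["region"]&(c["range_z"]>0)]; zt=np.percentile(p[:,2],95);tp=p[p[:,2]>zt-.006]
    print(q,round(r["conf"],2),np.round(r["xy"]),"%.3f"%zt,((tp.min(0)+tp.max(0))/2).round(4)[:2],np.ptp(tp,axis=0).round(3)[:2])
E
```

```text
touch down False
gap 0.05923875315346313 grip 30.00020742416382
gap after lift 0.05984604943549737 8.3333
contact True dz -0.0004070976090597457
13.6167
```

View pics/w2.png

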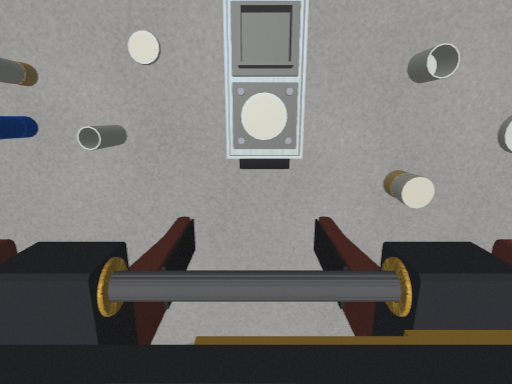

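The large dish lies centred between the studs (264,116). Next come the small dish and the pot.

```bash
python3 - <<'E'
from h import *
pick((.545,.1805),1.05,.004,.07)
place(DP,YAW+np.pi/2,.0325,.056)
pick(POT,YAW+np.pi/2,.029,.07)
place(SW,YAW+np.pi/2,.0415,.06)
hover((.50,.02),YAW+np.pi/2,.30)
c=capture("wrist");cv2.imwrite("pics/w3.png",c["image"])
P=cloud(c)
for q in("dish_small","dish_large","pot","square_well","round_well"):
  for r in silhouettes("wrist",q):
    p=P[r["region"]&(c["range_z"]>0)]; zt=np.percentile(p[:,2],95);tp=p[p[:,2]>zt-.006]
    print(q,round(r["conf"],2),np.round(r["xy"]),"%.3f"%zt,((tp.min(0)+tp.max(0))/2).round(4)[:2],np.ptp(tp,axis=0).round(3)[:2])
E
```

```text
touch down False
gap 0.038894915618858404 grip 30.000267326831818
gap after lift 0.03917238169321075 19.5417
contact True dz -0.0003735900440468981
25.0917
touch down False
gap 0.04185457114243249 grip 30.000182390213013
gap after lift 0.04119559695151801 29.3417
contact True dz -0.0004411054026981151
34.0333
dish_small 0.7 [257. 174.] 0.041 [0.4873 0.0135] [0.038 0.039]
dish_large 0.96 [262. 161.] 0.033 [0.4874 0.0142] [0.057 0.057]
pot 0.79 [255. 107.] 0.071 [0.5803 0.03  ] [0.04  0.041]
pot 0.68 [266. 156.] 0.017 [0.4883 0.0125] [0.097 0.096]
square_well 0.91 [272. 112.] 0.036 [0.58   0.0281] [0.078 0.077]
round_well 0.93 [259.  38.] 0.051 [0.6725 0.0452] [0.055 0.055]
```

View pics/w3.png

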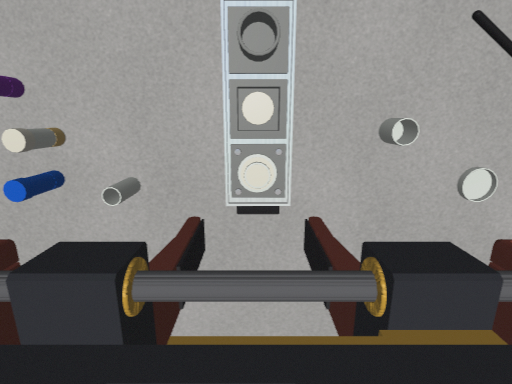

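The pot (258,108) and the stacked dishes (257,174) are in place and centred. The tube is next.

```bash
python3 - <<'E'
from h import *
pick((.4865,.3325),np.pi/2,.055,.05)
place(RW,YAW+np.pi/2,.0675,.05)
hover((.55,.02),YAW+np.pi/2,.35)
c=capture("wrist");cv2.imwrite("pics/w4.png",c["image"])
P=cloud(c)
for q in("tube","round_well","dish_small","dish_large","pot"):
  for r in silhouettes("wrist",q):
    p=P[r["region"]&(c["range_z"]>0)]; zt=np.percentile(p[:,2],95);tp=p[p[:,2]>zt-.006]
    print(q,round(r["conf"],2),np.round(r["xy"]),"%.3f"%zt,((tp.min(0)+tp.max(0))/2).round(4)[:2],np.ptp(tp,axis=0).round(3)[:2])
c=capture("side");cv2.imwrite("pics/s4.png",cv2.resize(c["image"][130:330,140:400],(780,600)))
E
```

```text
touch down False
gap 0.030360654039995973 grip 30.000102818012238
gap after lift 0.03055386681253823 39.95
contact True dz -0.0003061845666679497
45.4583
tube 0.9 [ 53. 206.] 0.086 [0.4184 0.332 ] [0.03  0.031]
tube 0.6 [ 23. 121.] 0.085 [0.548  0.3851] [0.03  0.014]
tube 0.59 [250.  75.] 0.098 [0.6714 0.0473] [0.029 0.03 ]
tube 0.34 [250. 143.] 0.071 [0.5801 0.0298] [0.041 0.041]
round_well 0.58 [261.  81.] 0.051 [0.673  0.0449] [0.055 0.055]
dish_small 0.82 [252. 196.] 0.041 [0.4871 0.0135] [0.039 0.039]
dish_large 0.94 [254. 186.] 0.029 [0.4879 0.0137] [0.059 0.059]
pot 0.64 [259. 130.] 0.036 [0.5808 0.0285] [0.077 0.077]
pot 0.61 [251. 143.] 0.071 [0.5801 0.0297] [0.041 0.04 ]
```

View pics/s4.png

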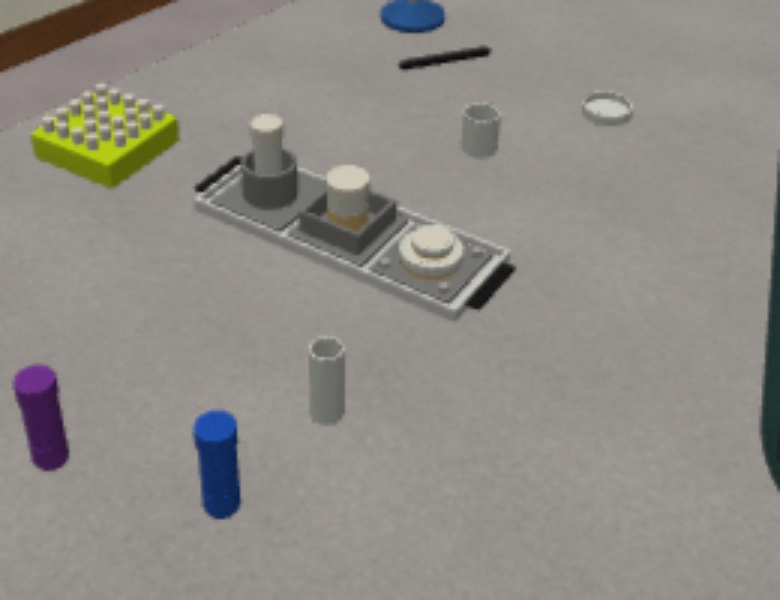

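All four samples stand upright and centred in their places: the tube at (266,145), the pot at (348,195) and the dishes at (431,245). The open pieces have not moved.

```bash
python3 -c "
from bench import *
print(close_job())"
```

```text
the job is handed in; nothing more can be done
None
```

The carrier is packed and the job is handed in at about 46 s on the robot's clock: my last measurements put all four closed samples within about 3 mm of centre in their places, upright, with the open pieces where they stood; the verdict was not shown to me.

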